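Swing a rail in about its stop on the router table

ROBOT

A 7-joint arm with a two-finger parallel gripper is mounted at the origin on the work surface. World frame = base frame: x ahead of the robot, y to its left, z up, the work surface at z = 0. Lengths are in m, angles in rad, forces in N, time in s.
With the tool pointing down it reaches from about 0.35 to 0.9 m from the base axis. Payload 8.1 kg.
Tool frame: the origin (TCP) lies at the very end of the fingers, on their centre line; the grasp point (between the pads) lies 19 mm behind it (bot.tcp_to_grasp is the distance from the TCP to the grasp point, in m); z points along the fingers, y is the line along which they close (so a half turn about z gives the same grasp; the last joint's range is limited). The gripper opens to 92 mm and grips with 3 to 60 N. Pads are 19 mm wide; open, the fingers measure 130 mm over their backs; the gripper's body (75 mm by 190 mm) begins 47 mm behind the grasp point.
Start: joints at [1.107, 0.434, 0.025, 1.573, -0.012, 1.134, -0.075], TCP at [0.221, -0.585, 0.227] pointing down, gripper open.
Joint ranges: [-2.62, 2.62], [-0.44, 2.09], [-1.27, 1.32], [0.08, 2.57], [-1.32, 4.46], [0.12, 2], [-2.74, 2.74]. Speed limits (rad/s): [2.22, 2.22, 3.01, 3.01, 3.14, 3.14, 3.14].

INTERFACE

Orientations are given as [roll, pitch, yaw] about the fixed x, y, z axes, in that order (R = Rz(yaw) Ry(pitch) Rx(roll)).
In Python, from plant import bot gives the robot as it stands.
- The arm moves only by the tool step_arm, never from a script. Its argument "rows" is one flat list of numbers, 7 for each row, row after row: the opening, from 0 (shut) to 1 (fully open), then the shift along the world's x, y, z in m, then the turn, a rotation vector about the world's x, y, z in rad. A call has 1 to 5 rows; each row is the pose to reach, as a shift and turn from the pose commanded when the call began; what a row does not reach only later rows make up. A row lasts 1/12 s, in which the tool goes at most 41.7 mm and 7.16 degrees, less where a joint would pass 70% of its speed; a pose out of reach is approached as far as the arm can. A call with a gripper value outside its range is refused whole. The fingers move at their own pace and stop on an object; "newtons" is the grip in N (left out, the last holds). Time passes only in rows, so rows that repeat a pose let the fingers close. It gives the time, the measured TCP pose, the force, the opening and the grip force at its end, in the units of the state.
- bot.observe(): the state, without advancing time (a new reading comes with each control period).
- bot.capture(name): name is "scene" or "top"; returns the picture (400x640x3 uint8, red, green, blue); there is no depth.
- bot.camera_params(name): a dict with "vertical_fov" (degrees; the focal length in pixels is half the picture's height over the tangent of half this angle, whatever the lens; pixels are square), "cx", "cy" (the principal point, pixels), "dist_coeffs" ([k1, k2, p1, p2, k3] as OpenCV has them; the pictures are not rectified), "R" (3x3) and "t" (3): a world point X has camera coordinates R X + t. Camera axes: x right, y down, z forward; pixel columns grow to the right and rows downward; lengths in m; the calibration is good to about 2 mm. A picture is of the moment at which its call begins. camera_params takes no time and is no camera call.
- bot.finish_job(): hands the job in; it is judged then, once.
The state is a dict: "t": time; "joint_positions": joint angles; "dq": joint speeds; "joint_efforts": joint torques, N m; "tcp_pos": TCP position; "eef_rot": TCP orientation; "ft_force": force on the tool from outside, world axes, zero at the start; "ft_torque": the same for the moment, N m; "gripper_width": finger opening in m; "grip_force": force on a finger pad.
Only numpy, scipy, OpenCV 4.12 (cv2) and the standard library are available. Lean on these libraries where they do the work, as an engineer would, in place of code of your own. Each camera call takes 0.05 s, during which the arm holds its last target. There are 200 camera calls.

TASK

Set the oak rail up for a stopped chamfer on the router table (router off, bit wound down): keep its right-hand end in the corner by the right-hand stop block and swing the rail in, sliding it flat on the table, until its long edge lies flush against the fence all along and that end is butted up against the stop. Leave it lying there, and don't disturb the push block, the tape measure or the spanner.

Things in the scene. Friction and masses are not known exactly. Their poses are not given: they have to be found in the camera images.
- rail: loose pale oak board 360 x 105 x 22 mm, 0.45 to 0.75 kg, flat; 2 to 6 N slides it. Right-hand end (heel) starts 20 to 45 mm from the right stop, left end (toe) swung towards the robot, 14 to 28 degrees off the fence. Origin: underside, heel corner next to the fence. +y along the fence-side edge to the toe (y 0 to 0.36), +x across it to the fence (x -0.105 to 0)
- rail_toe (a point): the other end of that fence-side edge: underside corner of the toe end next to the fence (0, 0.36, 0 in the rail's frame)
- fence: fixed fence beyond the rail: 920 mm long, brown MDF faces 65 mm high with a 60 mm gap in the middle, aluminium behind (top at 78 mm). Origin: on the table under the middle of the face; the face is its plane x = 0, +x into the fence (away from the robot), +y along it to the robot's left; yaw within 7 degrees. The dark plate and red ring in the table are flush
- stop: fixed right-hand stop: dark wood block, 36 mm out from the fence face, 40 mm along it, 47 mm high, strap to the fence top, black knob up to 115 mm. Origin: on the table in the inside corner of its cheek and the fence face; axes parallel to the fence's; cheek = its plane y = 0, rail on the +y side. When the rail is home, its frame coincides with this one
- end_stop: fixed left-hand stop block of the same make near the left end of the fence, 90 mm or more beyond the toe of the rail when home; not used in this job. Origin: on the table in the inside corner of its right-hand cheek and the fence face
- push_block: bystander: orange push block 200 x 75 mm with a black handle, 69 mm high, lying loose with its length (its x axis) roughly along the robot's y. Origin: centre of its underside
- tape: bystander: yellow and black tape measure, 72 x 40 x 65 mm, loose. Origin: centre of its underside
- spanner: bystander: steel collet spanner 190 mm long, loose, lying with its length (its x axis) roughly along the robot's y. Origin: middle of its underside

How it is judged:
By the outcome, as a careful person would: the job done as asked, in the order asked, and still so for the second after the job is handed in, with the robot touching nothing.
It also fails if it takes over 38 s, if anything falls off the work surface, if the arm or the gripper's body presses on something with over 40 N, if the wrist force passes 120 N, or if a joint passes its speed limit or range.

## Working session

There is one attempt and no reset: what is moved stays moved. The work goes in short steps, Python scripts to look and compute and a tool call to move; the robot and the scene stay as the last step left them, time stands still between calls to the robot, and variables do not carry over. Pictures are saved under pics/ and viewed, at most 10 in all, crops included, and the job is handed in when it is done.

Besides the shell and the picture viewer there is one more tool, called after "Call:" as a command line: name --argument value ..., lists and objects as JSON in quotes. step_arm: Moves the arm, as the interface text tells. Its arguments: {"type":"object","properties":{"rows":{"type":"array","items":{"type":"number"}},"newtons":{"type":"number"}},"required":["rows"]}

```bash
mkdir -p pics; ls; python3 - <<'E'
from plant import bot
import cv2
for n in("scene","top"):
    cv2.imwrite(f"pics/{n}0.png",bot.capture(n)[...,::-1]); p=bot.camera_params(n); print(n,p)
print(bot.observe())
E
```

```text
pics
scene {'vertical_fov': 43.80821447052459, 'cx': 317.11021193658655, 'cy': 194.41644108393643, 'dist_coeffs': array([-0.08268043,  0.        ,  0.        ,  0.        ,  0.        ]), 'R': array([[-0.6622896 ,  0.74906579,  0.01652041],
       [ 0.56240209,  0.51157706, -0.64960973],
       [-0.49505189, -0.42093865, -0.76008833]]), 't': array([ 0.34934553, -0.28126953,  1.83440246])}
top {'vertical_fov': 49.13048502463666, 'cx': 319.19350255351907, 'cy': 196.95523822912736, 'dist_coeffs': array([-0.08328564,  0.        ,  0.        ,  0.        ,  0.        ]), 'R': array([[-1.50410456e-02, -9.99885197e-01, -1.83317395e-03],
       [-9.86001272e-01,  1.51366251e-02, -1.66049312e-01],
       [ 1.66057997e-01, -6.90043423e-04, -9.86115746e-01]]), 't': array([0.02035212, 0.54195317, 1.37917536])}
{'t': 0.1, 'joint_positions': array([ 1.10740259,  0.43514431,  0.02495838,  1.5740239 , -0.01161013,
        1.13396283, -0.07503337]), 'dq': array([-0.00175763, -0.00186576,  0.00043811, -0.00177044,  0.00079444,
       -0.00033432, -0.00205749]), 'joint_efforts': array([ 1.75900786e-03, -6.69129324e+01,  9.87158194e-01, -3.15147328e+01,
       -6.05696230e-02,  3.74564377e-02,  5.57398334e-05]), 'tcp_pos': array([ 0.22043623, -0.58434759,  0.22602196]), 'eef_rot': array([-3.14020371e+00,  1.11526757e-04,  3.60800345e-01]), 'ft_force': array([-0.68635765,  0.16825295,  0.03218694]), 'ft_torque': array([-0.01351162,  0.046354  , -0.0586545 ]), 'grip_force': 0.0, 'gripper_width': 0.09142455664141999}
```

View pics/top0.png

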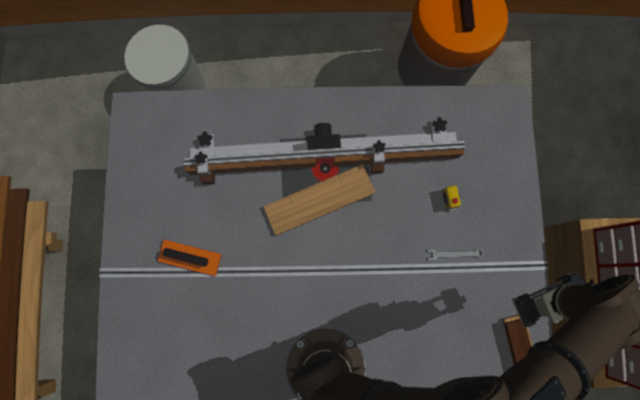

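View pics/scene0.png

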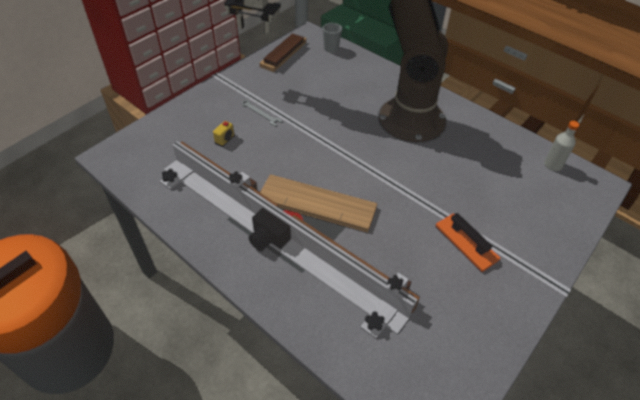

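The top view shows the rail at about (264..375, 168..235), the fence running from (185,170) to (465,153), and the right stop near (378,160). The tape is at (452,197), the spanner at (455,254) and the push block at (190,258). I'll enlarge the rail area.

```bash
python3 - <<'E'
import cv2
a=cv2.imread("pics/top0.png")[130:245,250:410]
a=cv2.convertScaleAbs(a,alpha=1.4)
cv2.imwrite("pics/top0c.png",cv2.resize(a,None,fx=5,fy=5,interpolation=cv2.INTER_CUBIC))
E
```

```text
(no output)
```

View pics/top0c.png

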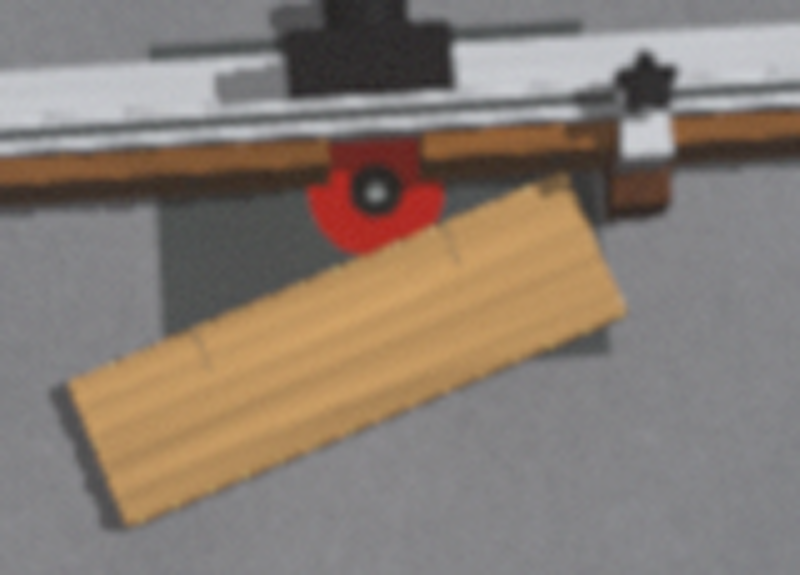

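The crop shows the rail's top corners at heel-fence (567,174), toe-fence (70,383), toe-near (130,526) and heel-near (627,310). The stop's near-left corner is at about (611,205), and the top front edge of the fence's MDF runs from (0,187) to (800,138).

```bash
cat > h.py <<'E'
import numpy as np, cv2
from plant import bot
def px2w(uv,z,cam="top"):
    p=bot.camera_params(cam); f=200/np.tan(np.radians(p["vertical_fov"]/2))
    K=np.array([[f,0,p["cx"]],[0,f,p["cy"]],[0,0,1.]])
    n=cv2.undistortPoints(np.array(uv,float).reshape(-1,1,2),K,p["dist_coeffs"]).reshape(-1,2)
    d=np.c_[n,np.ones(len(n))]@p["R"]; c=-p["R"].T@p["t"]
    return c+d*((z-c[2])/d[:,2])[:,None]
def w2px(X,cam="top"):
    p=bot.camera_params(cam); f=200/np.tan(np.radians(p["vertical_fov"]/2))
    K=np.array([[f,0,p["cx"]],[0,f,p["cy"]],[0,0,1.]])
    return cv2.projectPoints(np.array(X,float).reshape(-1,1,3),cv2.Rodrigues(p["R"])[0],p["t"],K,p["dist_coeffs"])[0].reshape(-1,2)
E
python3 - <<'E'
from h import *
np.set_printoptions(precision=4,suppress=True)
c=lambda *q:np.array(q)/5+[250,130]
r=px2w(c((567,174),(70,383),(130,526),(627,310)),.022); print("rail",r)
e=r[1]-r[0]; print(np.hypot(*e[:2]),np.degrees(np.arctan2(e[1],e[0]))-90, np.hypot(*(r[2]-r[1])[:2]))
ft=px2w(c((0,187),(800,138)),.065); fb=px2w(c((0,205),(800,157)),0.0); print("fence",ft,fb)
for f in(ft,fb): e=f[0]-f[1];print(np.degrees(np.arctan2(e[1],e[0]))-90)
print("stop",px2w(c((612,205),(670,207)),.047),px2w(c((609,216),(667,216)),0))
print("others",px2w([(452,197)],.065),px2w([(428,254),(481,254)],0))
E
```

```text
rail [[ 0.6532 -0.1378  0.022 ]
 [ 0.5166  0.1949  0.022 ]
 [ 0.4216  0.1551  0.022 ]
 [ 0.5599 -0.1747  0.022 ]]
0.3596586828148091 22.323958959917235 0.10300521664024753
fence [[ 0.6399  0.2359  0.065 ]
 [ 0.6649 -0.287   0.065 ]] [[ 0.643   0.2462  0.    ]
 [ 0.6684 -0.3003  0.    ]]
2.7358290946224457
2.6554616645006774
stop [[ 0.6258 -0.1642  0.047 ]
 [ 0.6239 -0.2024  0.047 ]] [[ 0.6289 -0.1678  0.    ]
 [ 0.6283 -0.2073  0.    ]]
others [[ 0.5321 -0.4172  0.065 ]] [[ 0.3529 -0.345   0.    ]
 [ 0.349  -0.5236  0.    ]]
```

Call:
step_arm --rows '[0,0.05,0.2,0,0,0,0,0,0.05,0.2,0,0,0,0,0,0.05,0.2,0,0,0,0,0,0.05,0.2,0,0,0,0,0,0.05,0.2,0,0,0,0]' --newtons 20

```text
t: 0.52
tcp_pos: [0.2706, -0.3824, 0.2264]
eef_rot: [-3.141, 0.0, 0.361]
ft_force: [0.9, -0.1, -0.8]
gripper_width: 0.0634
grip_force: 0.0
```

Call:
step_arm --rows '[0,0.05,0.2,0,0,0,0,0,0.05,0.2,0,0,0,0,0,0.05,0.2,0,0,0,0,0,0.05,0.2,0,0,0,0,0,0.05,0.2,0,0,0,0]'

```text
t: 0.93
tcp_pos: [0.3204, -0.1826, 0.2267]
eef_rot: [3.141, 0.0, 0.361]
ft_force: [0.6, -0.3, 0.4]
gripper_width: 0.03
grip_force: 0.0
```

Call:
step_arm --rows '[0,0.05,0.2,0,0,0,0,0,0.05,0.2,0,0,0,0,0,0.05,0.2,0,0,0,0,0,0.05,0.2,0,0,0,0,0,0.05,0.2,0,0,0,0]'

```text
t: 1.35
tcp_pos: [0.3704, 0.0174, 0.2269]
eef_rot: [3.141, -0.0, 0.361]
ft_force: [1.4, 0.0, -0.5]
gripper_width: 0.001
grip_force: 0.0
```

Call:
step_arm --rows '[0,0.03,0.025,-0.04,0,0,0,0,0.055,0.025,-0.08,0,0,0,0,0.06,0.025,-0.12,0,0,0,0,0.06,0.025,-0.16,0,0,0,0,0.06,0.025,-0.19,0,0,0]'

```text
t: 1.77
tcp_pos: [0.4314, 0.0408, 0.037]
eef_rot: [-3.141, -0.001, 0.361]
ft_force: [0.9, -0.7, -0.5]
gripper_width: 0.0004
grip_force: 0.0
```

Call:
step_arm --rows '[0,0,0,-0.012,0,0,0.015,0,0,0,-0.02,0,0,0.03,0,0,0,-0.025,0,0,0.03]'

```text
t: 2.02
tcp_pos: [0.4301, 0.0403, 0.0129]
eef_rot: [-3.141, 0.002, 0.392]
ft_force: [0.4, 0.5, 0.4]
gripper_width: 0.0005
grip_force: 0.0
```

Call:
step_arm --rows '[0,0.007,0.003,0,0,0,0,0,0.014,0.006,0,0,0,0,0,0.02,0.009,0,0,0,0,0,0.026,0.011,0,0,0,-0.02,0,0.032,0.013,0,0,0,-0.04]'

```text
t: 2.43
tcp_pos: [0.4634, 0.0535, 0.0146]
eef_rot: [3.141, -0.001, 0.349]
ft_force: [-3.8, 0.1, 1.9]
gripper_width: 0.0005
grip_force: 1.4
```

Call:
step_arm --rows '[0,0.006,0.002,0,0,0,-0.025,0,0.012,0.004,0,0,0,-0.05,0,0.018,0.007,0,0,0,-0.075,0,0.024,0.009,0,0,0,-0.1,0,0.03,0.011,0,0,0,-0.125]'

```text
t: 2.85
tcp_pos: [0.493, 0.0646, 0.0138]
eef_rot: [-3.142, 0.0, 0.223]
ft_force: [-2.7, 0.4, 1.1]
gripper_width: 0.0003
grip_force: 1.4
```

```bash
python3 - <<'E'
from h import *
a=bot.capture("top"); cv2.imwrite("pics/t1.png",a[...,::-1])
a=cv2.convertScaleAbs(a[130:245,250:410,::-1],alpha=1.4)
cv2.imwrite("pics/t1c.png",cv2.resize(a,None,fx=5,fy=5,interpolation=cv2.INTER_CUBIC))
E
```

```text
(no output)
```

View pics/t1c.png

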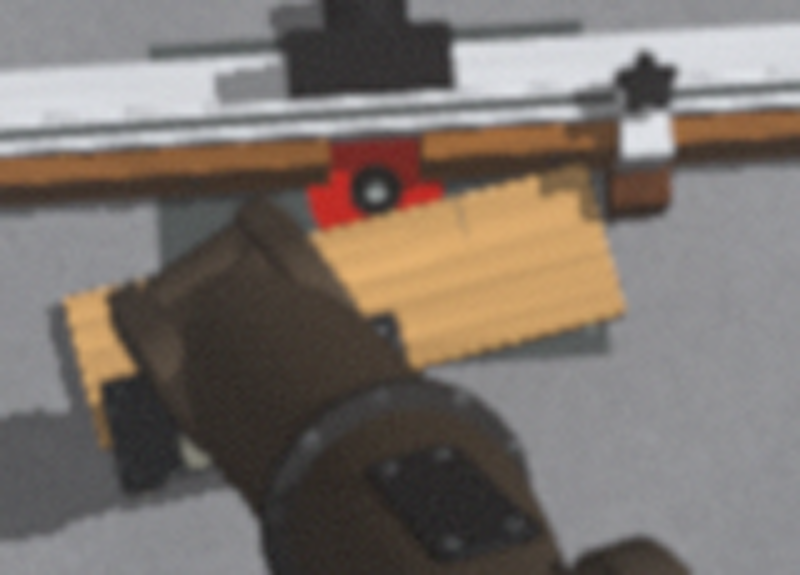

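The swing is going as planned. The heel is staying in the corner at about (590,165) and the toe corner has moved to (65,297).

Call:
step_arm --rows '[0,0.006,0.002,0,0,0,-0.025,0,0.012,0.004,0,0,0,-0.05,0,0.018,0.006,0,0,0,-0.075,0,0.024,0.008,0,0,0,-0.1,0,0.029,0.01,0,0,0,-0.12]'

```text
t: 3.32
tcp_pos: [0.5225, 0.0744, 0.0138]
eef_rot: [3.142, -0.0, 0.103]
ft_force: [-1.7, -0.7, 0.1]
gripper_width: 0.0003
grip_force: 0.7
```

Call:
step_arm --rows '[0,0.004,0.001,0,0,0,-0.02,0,0.007,0.002,0,0,0,-0.04,0,0.009,0.003,0,0,0,-0.055,0,0.011,0.003,0,0,0,-0.055]'

```text
t: 3.65
tcp_pos: [0.5325, 0.0776, 0.0138]
eef_rot: [-3.141, 0.0, 0.05]
ft_force: [-2.4, 2.4, -0.6]
gripper_width: 0.0006
grip_force: 1.1
```

Call:
step_arm --rows '[0,0.001,0,0,0,0,0,0,0.002,0,0,0,0,0,0,0.003,0,0,0,0,0]'

```text
t: 3.9
tcp_pos: [0.5354, 0.0774, 0.0138]
eef_rot: [-3.141, 0.0, 0.051]
ft_force: [-2.2, 1.4, -0.5]
gripper_width: 0.0005
grip_force: 1.1
```

Call:
step_arm --rows '[0,0.001,0,0,0,0,0,0,0.002,0,0,0,0,0]'

```text
t: 4.07
tcp_pos: [0.5375, 0.0772, 0.0138]
eef_rot: [-3.142, 0.0, 0.051]
ft_force: [-3.2, 0.9, -0.1]
gripper_width: 0.0003
grip_force: 1.2
```

```bash
python3 - <<'E'
from h import *
a=bot.capture("top"); cv2.imwrite("pics/t2.png",a[...,::-1])
a=cv2.convertScaleAbs(a[130:245,250:410,::-1],alpha=1.4)
cv2.imwrite("pics/t2c.png",cv2.resize(a,None,fx=5,fy=5,interpolation=cv2.INTER_CUBIC))
E
```

```text
(no output)
```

View pics/t2c.png

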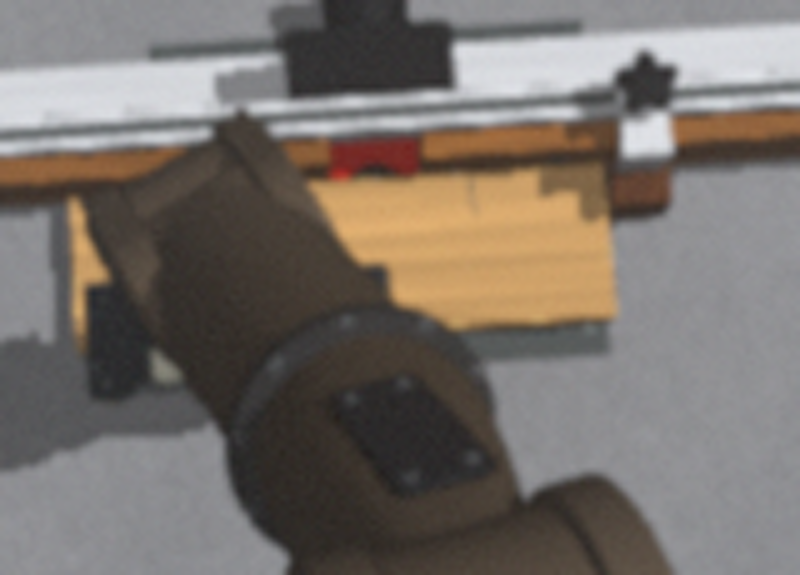

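The rail is almost parallel to the fence, its heel end is about at the cheek (x≈612), and only a sliver of gap is left. I'll push gently until it seats.

Call:
step_arm --rows '[0,0.001,0,0,0,0,0,0,0.002,0,0,0,0,0]'

```text
t: 4.28
tcp_pos: [0.5382, 0.0772, 0.0136]
eef_rot: [3.141, 0.002, 0.051]
ft_force: [-10.5, 1.5, 6.6]
gripper_width: 0.0004
grip_force: 4.7
```

Call:
step_arm --rows '[0,0.001,0,0,0,0,0,0,0.002,0,0,0,0,0]'

```text
t: 4.45
tcp_pos: [0.5384, 0.077, 0.0134]
eef_rot: [3.141, 0.006, 0.051]
ft_force: [-14.4, 2.2, 9.4]
gripper_width: 0.0003
grip_force: 7.3
```

Call:
step_arm --rows '[0,0.001,0,0,0,0,0]'

```text
t: 4.53
tcp_pos: [0.5384, 0.0769, 0.0132]
eef_rot: [3.14, 0.007, 0.051]
ft_force: [-17.5, 1.3, 12.0]
gripper_width: 0.0009
grip_force: 8.6
```

Call:
step_arm --rows '[0,-0.004,0,0,0,0,0,0,-0.012,0,0,0,0,0,0,-0.03,0,0,0,0,0,0,-0.035,0.01,0.04,0,0,0,0,-0.035,0.03,0.08,0,0,0]'

```text
t: 4.95
tcp_pos: [0.5047, 0.103, 0.0904]
eef_rot: [3.139, 0.005, 0.048]
ft_force: [1.4, 0.6, -0.9]
gripper_width: 0.0004
grip_force: 0.0
```

Call:
step_arm --rows '[0,-0.02,0.03,0.03,0,0,0,0,0.01,0.06,0.05,0,0,0,0,0.04,0.09,0.05,0,0,0,0,0.07,0.12,0.05,0,0,0,0,0.088,0.138,0.05,0,0,0]'

```text
t: 5.37
tcp_pos: [0.5981, 0.2461, 0.1426]
eef_rot: [-3.14, -0.004, 0.051]
ft_force: [1.4, -0.1, -0.1]
gripper_width: 0.0006
grip_force: 0.0
```

```bash
python3 - <<'E'
from h import *
print(px2w([(200,157)],.115),px2w([(215,180)],.047))
a=cv2.imread("pics/top0.png"); a=cv2.imread("pics/t2.png")
a=bot.capture("top")[130:245,180:340,::-1]
cv2.imwrite("pics/t3c.png",cv2.resize(cv2.convertScaleAbs(a,alpha=1.4),None,fx=5,fy=5,interpolation=cv2.INTER_CUBIC))
E
```

```text
[[0.66455075 0.38763052 0.115     ]] [[0.60375861 0.35411469 0.047     ]]
```

View pics/t3c.png

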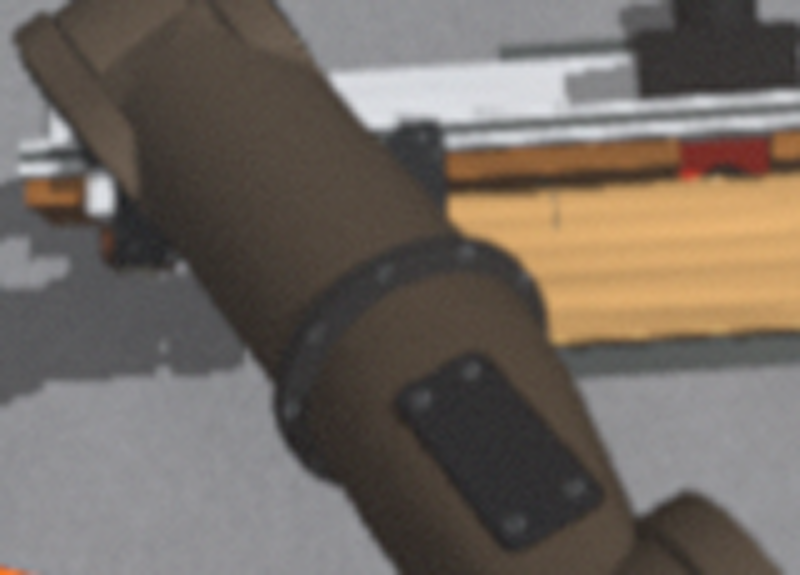

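The arm hides the toe, but the gripper body ends at y≈0.34, which clears the left stop's cheek at 0.354. I'll go down and push on the toe end.

Call:
step_arm --rows '[0,0,0,-0.04,0,0,0,0,0,0,-0.08,0,0,0,0,0,0,-0.105,0,0,0,0,0,0,-0.119,0,0,0,0,0,0,-0.126,0,0,0]'

```text
t: 5.83
tcp_pos: [0.5944, 0.2427, 0.0124]
eef_rot: [3.14, 0.003, 0.051]
ft_force: [0.1, -0.7, 0.0]
gripper_width: 0.0007
grip_force: 0.0
```

Call:
step_arm --rows '[0,0,-0.005,0,0,0,0,0,0,-0.01,0,0,0,0,0,0,-0.015,0,0,0,0,0,0.001,-0.02,0,0,0,0,0,0.001,-0.024,0,0,0,0]'

```text
t: 6.25
tcp_pos: [0.5977, 0.2189, 0.0164]
eef_rot: [-3.141, -0.002, 0.05]
ft_force: [1.1, -0.8, 0.2]
gripper_width: -0.0001
grip_force: 0.0
```

Call:
step_arm --rows '[0,0,-0.002,0,0,0,0,0,0,-0.004,0,0,0,0,0,0,-0.005,0,0,0,0]'

```text
t: 6.5
tcp_pos: [0.5967, 0.2145, 0.0154]
eef_rot: [-3.142, -0.0, 0.05]
ft_force: [-0.1, -0.5, -1.0]
gripper_width: 0.0004
grip_force: 0.0
```

Call:
step_arm --rows '[0,0,-0.001,0,0,0,0,0,0,-0.002,0,0,0,0,0,0,-0.003,0,0,0,0]'

```text
t: 6.75
tcp_pos: [0.5965, 0.212, 0.0151]
eef_rot: [-3.141, -0.0, 0.051]
ft_force: [1.0, 0.1, 0.5]
gripper_width: 0.0003
grip_force: 0.0
```

Call:
step_arm --rows '[0,0,-0.001,0,0,0,0,0,0,-0.002,0,0,0,0]'

```text
t: 6.92
tcp_pos: [0.5965, 0.2099, 0.015]
eef_rot: [3.142, 0.0, 0.051]
ft_force: [-0.4, -0.3, -0.0]
gripper_width: 0.0005
grip_force: 0.0
```

Call:
step_arm --rows '[0,0,-0.001,0,0,0,0,0,0,-0.002,0,0,0,0,0,0,-0.003,0,0,0,0]'

```text
t: 7.17
tcp_pos: [0.5966, 0.2067, 0.015]
eef_rot: [3.142, 0.0, 0.051]
ft_force: [0.3, 1.0, -0.7]
gripper_width: 0.0003
grip_force: 0.0
```

Call:
step_arm --rows '[0,0,-0.001,0,0,0,0,0,0,-0.002,0,0,0,0,0,0,-0.003,0,0,0,0]'

```text
t: 7.42
tcp_pos: [0.5966, 0.2038, 0.0151]
eef_rot: [-3.142, -0.0, 0.051]
ft_force: [0.1, 1.4, -0.9]
gripper_width: 0.0006
grip_force: 0.7
```

Call:
step_arm --rows '[0,0,-0.001,0,0,0,0,0,0,-0.002,0,0,0,0]'

```text
t: 7.58
tcp_pos: [0.5967, 0.2032, 0.0154]
eef_rot: [-3.14, -0.001, 0.051]
ft_force: [0.3, 5.5, 1.4]
gripper_width: 0.0004
grip_force: 2.3
```

Call:
step_arm --rows '[0,0,-0.001,0,0,0,0,0,0,-0.002,0,0,0,0]'

```text
t: 7.75
tcp_pos: [0.5967, 0.2027, 0.0157]
eef_rot: [-3.138, -0.001, 0.052]
ft_force: [-0.9, 8.9, 1.3]
gripper_width: 0.0003
grip_force: 3.8
```

Call:
step_arm --rows '[0,0,-0.001,0,0,0,0,0,0,-0.002,0,0,0,0,0,0,-0.002,0,0,0,0]'

```text
t: 8.0
tcp_pos: [0.5967, 0.2023, 0.0161]
eef_rot: [-3.136, -0.002, 0.053]
ft_force: [-1.0, 9.7, 2.2]
gripper_width: 0.0005
grip_force: 4.5
```

Call:
step_arm --rows '[0,0,-0.001,0,0,0,0,0,0,-0.002,0,0,0,0,0,0,-0.002,0,0,0,0]'

```text
t: 8.25
tcp_pos: [0.5968, 0.2018, 0.0164]
eef_rot: [-3.134, -0.003, 0.054]
ft_force: [-1.5, 13.8, 3.1]
gripper_width: 0.0004
grip_force: 5.8
```

Call:
step_arm --rows '[0,0,-0.001,0,0,0,0,0,0,-0.002,0,0,0,0,0,0,-0.002,0,0,0,0]'

```text
t: 8.5
tcp_pos: [0.5969, 0.2014, 0.0167]
eef_rot: [-3.133, -0.004, 0.055]
ft_force: [-1.6, 16.5, 3.7]
gripper_width: 0.0001
grip_force: 7.2
```

The force is rising steadily against the stop, so the end is seated. I'll retreat and then look.

Call:
step_arm --rows '[0,0,0.008,0,0,0,0,0,0,0.018,0,0,0,0,0,0,0.035,0.005,0,0,0,0,0,0.04,0.045,0,0,0,0,0,0.04,0.086,0,0,0]'

```text
t: 8.92
tcp_pos: [0.5942, 0.2349, 0.0995]
eef_rot: [3.14, 0.006, 0.053]
ft_force: [0.9, 1.0, 1.4]
gripper_width: 0.0003
grip_force: 0.0
```

Call:
step_arm --rows '[0,-0.025,0,0.03,0,0,0,0,-0.066,0,0.03,0,0,0,0,-0.107,0,0.03,0,0,0,0,-0.148,0,0.03,0,0,0,0,-0.189,0,0.03,0,0,0]'

```text
t: 9.33
tcp_pos: [0.4058, 0.233, 0.131]
eef_rot: [3.141, -0.0, 0.05]
ft_force: [-0.6, 2.0, 0.9]
gripper_width: 0.0007
grip_force: 0.0
```

```bash
python3 - <<'E'
from h import *
a=bot.capture("top"); cv2.imwrite("pics/t4.png",a[...,::-1])
a=cv2.convertScaleAbs(a[130:245,250:410,::-1],alpha=1.4)
cv2.imwrite("pics/t4c.png",cv2.resize(a,None,fx=5,fy=5,interpolation=cv2.INTER_CUBIC))
a=bot.capture("scene"); cv2.imwrite("pics/s4.png",a[...,::-1])
E
```

```text
(no output)
```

View pics/t4c.png

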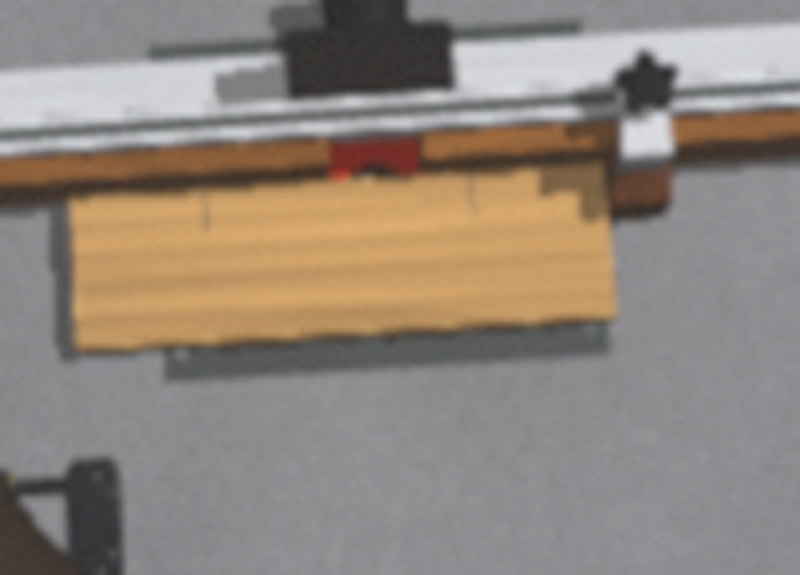

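The rail looks home. Its near edge runs from (76,353) to (617,319), a slope of 0.063 against 0.060 for the fence, and its heel is at the cheek (x≈611). One firm nudge at the middle of the near edge will make sure it's flush.

Call:
step_arm --rows '[0,0.015,-0.038,0,0,0,0,0,0.03,-0.076,0,0,0,0,0,0.045,-0.114,0,0,0,0,0,0.06,-0.152,0,0,0,0,0,0.075,-0.188,0,0,0,0]'

```text
t: 9.85
tcp_pos: [0.4833, 0.043, 0.1311]
eef_rot: [3.141, 0.0, 0.05]
ft_force: [0.9, 0.6, -0.8]
gripper_width: 0.0003
grip_force: 0.0
```

Call:
step_arm --rows '[0,0.018,-0.026,-0.01,0,0,0,0,0.023,-0.036,-0.045,0,0,0,0,0.023,-0.036,-0.085,0,0,0,0,0.023,-0.036,-0.11,0,0,0,0,0.023,-0.036,-0.117,0,0,0]'

```text
t: 10.27
tcp_pos: [0.5032, 0.0085, 0.0103]
eef_rot: [3.141, 0.006, 0.049]
ft_force: [0.3, 0.3, -0.5]
gripper_width: 0.0003
grip_force: 0.0
```

Call:
step_arm --rows '[0,0.008,0,0,0,0,0,0,0.016,0,0,0,0,0,0,0.022,0,0,0,0,0,0,0.027,0,0,0,0,0,0.03,0,0,0,0,0]'

```text
schema error: expected a multiple of 7 numbers
```

Call:
step_arm --rows '[0,0.002,0,0,0,0,0,0,0.003,0,0,0,0,0,0,0.004,0,0,0,0,0]'

```text
t: 10.52
tcp_pos: [0.5112, 0.0102, 0.0157]
eef_rot: [3.142, -0.003, 0.051]
ft_force: [0.4, -0.2, -0.5]
gripper_width: 0.0001
grip_force: 0.0
```

Call:
step_arm --rows '[0,0.008,0,0,0,0,0,0,0.016,0,0,0,0,0,0,0.022,0,0,0,0,0,0,0.026,0,0,0,0,0,0,0.029,0,0,0,0,0]'

```text
t: 10.93
tcp_pos: [0.5396, 0.0098, 0.0144]
eef_rot: [-3.142, -0.001, 0.05]
ft_force: [0.4, 0.8, 0.3]
gripper_width: 0.0003
grip_force: 0.0
```

Call:
step_arm --rows '[0,0.001,0,0,0,0,0,0,0.002,0,0,0,0,0,0,0.003,0,0,0,0,0]'

```text
t: 11.18
tcp_pos: [0.5413, 0.0098, 0.014]
eef_rot: [3.142, 0.001, 0.051]
ft_force: [1.5, 0.5, -0.0]
gripper_width: 0.0003
grip_force: 0.0
```

Call:
step_arm --rows '[0,0.001,0,0,0,0,0,0,0.002,0,0,0,0,0]'

```text
t: 11.35
tcp_pos: [0.5416, 0.0098, 0.0137]
eef_rot: [3.141, 0.004, 0.051]
ft_force: [-8.9, 0.3, 6.0]
gripper_width: 0.001
grip_force: 4.1
```

Contact came at 0.5415 with an immediate force rise, which is the predicted flush line. I'll push slightly more and then back away.

Call:
step_arm --rows '[0,0.001,0,0,0,0,0,0,0.002,0,0,0,0,0]'

```text
t: 11.52
tcp_pos: [0.5416, 0.0097, 0.0134]
eef_rot: [3.141, 0.007, 0.051]
ft_force: [-13.6, 1.2, 10.4]
gripper_width: 0.0004
grip_force: 6.9
```

Call:
step_arm --rows '[0,-0.004,0,0,0,0,0,0,-0.012,0,0,0,0,0,0,-0.035,0,0,0,0,0,0,-0.06,0,0.03,0,0,0,0,-0.08,0,0.065,0,0,0]'

```text
t: 11.93
tcp_pos: [0.4618, 0.0096, 0.0776]
eef_rot: [3.141, 0.006, 0.051]
ft_force: [0.0, -0.5, 1.1]
gripper_width: 0.0004
grip_force: 0.0
```

Call:
step_arm --rows '[0,-0.03,0,0.03,0,0,0,0,-0.05,0,0.06,0,0,0,0,-0.05,0,0.06,0,0,0,0,-0.05,0,0.06,0,0,0]'

```text
t: 12.27
tcp_pos: [0.4159, 0.0096, 0.1408]
eef_rot: [3.141, -0.005, 0.05]
ft_force: [0.2, 0.1, -0.2]
gripper_width: 0.0004
grip_force: 0.0
```

```bash
python3 - <<'E'
from h import *
a=bot.capture("top")[...,::-1]; cv2.imwrite("pics/t5.png",a)
c=lambda im:cv2.resize(cv2.convertScaleAbs(im[130:220,250:410],alpha=1.4),None,fx=5,fy=5,interpolation=cv2.INTER_CUBIC)
o=cv2.imread("pics/top0.png")
cv2.imwrite("pics/t5c.png",c(a))
for n,(x0,x1,y0,y1) in dict(push=(150,230,235,280),tape=(440,465,180,215),span=(420,490,243,263)).items():
    print(n,cv2.absdiff(a,o)[y0:y1,x0:x1].mean())
# subpixel: expected home corners for stop corner guess
q=np.array([(68,198),(76,353),(617,319),(609,163)])/5+[250,130]; r=px2w(q,.022); print(r)
e=r[0]-r[3]; print(np.degrees(np.arctan2(e[1],e[0]))-90)
E
```

```text
push 14.302222222222222
tape 5.464
span 6.347857142857142
[[ 0.64194899  0.19699932  0.022     ]
 [ 0.53663861  0.19098778  0.022     ]
 [ 0.55398121 -0.16786017  0.022     ]
 [ 0.66043477 -0.16635888  0.022     ]]
2.9124016127153567
```

View pics/t5c.png

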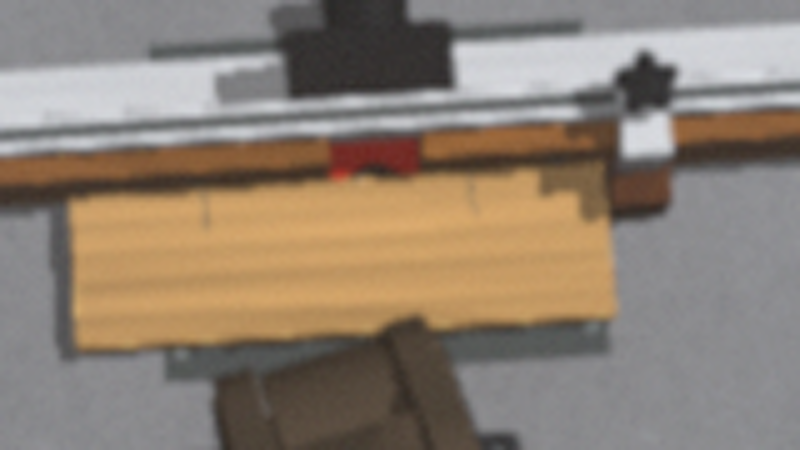

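The rail is flush along the fence and its end is at the cheek. The push block's image difference may just be the arm's shadow, so I'll check its position and then hand in.

```bash
python3 - <<'E'
import cv2,numpy as np
from plant import bot
r=[]
for n in("top0","t5"):
    h=cv2.cvtColor(cv2.imread(f"pics/{n}.png")[225:290,140:235],cv2.COLOR_BGR2HSV)
    m=cv2.inRange(h,(3,140,50),(20,255,255)); y,x=np.nonzero(m); r.append((len(x),x.mean(),y.mean(),x.min(),x.max(),y.min(),y.max())); print(r[-1])
if abs(r[0][3]-r[1][3])<2 and abs(r[0][5]-r[1][5])<2: print(bot.finish_job())
E
```

```text
(1026, np.float64(50.57602339181287), np.float64(32.44054580896686), np.int64(18), np.int64(80), np.int64(15), np.int64(50))
(1010, np.float64(50.301980198019805), np.float64(32.35049504950495), np.int64(18), np.int64(80), np.int64(15), np.int64(50))
the job is handed in; nothing more can be done
None
```

The rail is lying flush along the fence with its right-hand end butted against the right stop, the push block, tape measure and spanner were not disturbed, and the job was handed in at about 12 s.

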